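Open the toolbox with the stiff turn-catch

ROBOT

A 6-joint arm with a two-finger parallel gripper is mounted at the origin on the work surface. World frame = base frame: x ahead of the robot, y to its left, z up, the work surface at z = 0. Lengths are in m, angles in degrees, forces in N, time in s.
With the tool pointing down it reaches from about 0.35 to 0.975 m from the base axis. Payload 17.4 kg.
Tool frame: the origin (TCP) lies midway between the tips of the shut fingers; the grasp point (between the pads) lies behind it (grip_point_offset is the z of the grasp point in the tool frame, in m); z points along the fingers, y is the line along which they close (so a half turn about z gives the same grasp; the last joint's range is limited). The gripper opens to 85 mm and grips with 20 to 120 N. Pads are 22 mm wide; open, the fingers measure 114 mm over their backs; the gripper's body (76 mm by 85 mm) begins 54 mm behind the grasp point. The pads swing forward as they close: fully open they stand 13 mm farther back than shut.
Start: joints at [-75.562, 6.646, 82.598, -0, 90.757, -2.166], TCP at [0.193, -0.647, 0.231] pointing down, gripper open.
Joint ranges: [-162.19, 162.19], [-47.58, 125.68], [4.15, 143.07], [-65.23, 245.23], [0.69, 171.88], [-170.13, 170.13]. Speed limits (degrees/s): [108.29, 108.29, 127.2, 180, 180, 180].

INTERFACE

Orientations are given as [roll, pitch, yaw] about the fixed x, y, z axes, in that order (R = Rz(yaw) Ry(pitch) Rx(roll)).
In Python, from plant import * gives the robot as it stands. The module is installed in compiled form; this text tells all that it offers.
- The arm moves only by the shell command python3 -m inch 'ROWS' [FORCE]. ROWS is JSON, one flat list of numbers, 5 for each row, row after row: the opening, from -1 (shut) to 1 (fully open), so that 0 is half open, then the shift along the tool's x, y, z scaled (see below), then the turn about the tool's z scaled (see below). A call has 1 to 20 rows; each row shifts and turns the commanded pose from where the row before left it, along the tool's axes as they then stand; what a row does not reach is not made up. The controller multiplies each number of a shift by 300 mm and each number of a turn by pi/2 rad. A row lasts 1/8 s, in which the tool goes at most 62.5 mm and 10.7 degrees, less where a joint would pass 70% of its speed; a pose out of reach is approached as far as the arm can. A call with a number of a shift or a turn outside -1 to 1 is refused whole. A call with a gripper value outside its range is refused whole. The fingers move at their own pace and stop on an object; FORCE is the grip in N (left out, the last holds). Time passes only in rows, so rows that do not move let the fingers close. It gives the time, the measured TCP pose, the force, the opening and the grip force at its end, in the units of the state.
- sense(): the state, without advancing time (a new reading comes with each control period).
- read_camera(name): name is "scene" or "top" or "wrist"; returns (picture, depth): 400x640x3 uint8, blue, green, red; 400x640 float32, m along the optical axis (not along the pixel's ray), 0 where there is no reading.
- calibration(name): a dict with "camera_matrix" (3x3 intrinsics, pixels), "dist" ([k1, k2, p1, p2, k3] as OpenCV has them; the pictures are not rectified), "extrinsics" (4x4, takes a point from world to camera coordinates). Camera axes: x right, y down, z forward; pixel columns grow to the right and rows downward; lengths in m; the calibration is good to about 2 mm. A picture is of the moment at which its call begins: read the wrist's pose just before it. calibration takes no time and is no camera call; for the wrist camera it gives the pose at the moment of the call.
- finish_job(): hands the job in; it is judged then, once.
The state is a dict: "t": time; "joints": joint angles; "qvel": joint speeds; "effort": joint torques, N m; "eef_pos": TCP position; "ee_rot": TCP orientation; "wrist_force": force on the tool from outside, world axes, zero at the start; "torque": the same for the moment, N m; "width": opening from 0.0 (shut) to 1.0 (fully open); "grasp_force": force on a finger pad.
Only numpy, scipy, OpenCV 4.12 (cv2) and the standard library are available. Lean on these libraries where they do the work, as an engineer would, in place of code of your own. Each camera call takes 0.05 s, during which the arm holds its last target. There are 200 camera calls.

TASK

Open the blue toolbox: first turn the T-handle of its catch about a quarter turn so that the tongue is clear of the lid, finding by feel which way it gives (on some boxes it opens to the left, on others to the right). Then raise the lid by its tab past its balance point, easing it rather than flinging it, so that it lies back on its stop and stays open by itself, and leave the other tools where they are.

Things in the scene. Friction and masses are not known exactly. Their poses are not given: they have to be found in the camera images.
- toolbox: Blue steel toolbox, fixed; 160 mm deep (x), 300 wide (y), 110 high without lid. Origin: centre of its underside, on the bench. Its front is its -x side (towards the robot); the lid hinges on the far (+x) rim. On the front wall at y = +90 mm is the catch housing, 90 mm wide, reaching 158 mm ahead (-x) of the origin, top at 90 mm height.
- lid (a joint): Lid angle, rad: 0 shut (level), 1.57 upright, 1.92 lying back on its stop. It falls shut from below about 1.55 and falls open beyond about 1.6. Free hinge; the lid weighs 4 to 8 N, so 2 to 4 N at the tab lifts it. While the catch tongue is over the lid's lip the lid cannot rise more than about 1 degree.
- lid_hinge (a point): Middle of the lid's hinge line, at the far rim, 110 mm above the bench; the hinge line runs along the toolbox's y. The lid is a flat plate 6 mm thick whose underside contains the hinge line; 300 mm wide; it overhangs the toolbox's front wall by 22 mm.
- lid_tab (a point): Middle of the front edge of the lid's bare-steel pull tab, at its underside; moves with the lid. Tab: 90 mm wide (y), 6 mm thick, in the plane of the lid, at y = -60 mm of the toolbox; it reaches 18 mm beyond the lid's lip, 40 mm beyond the front wall, and is 200 mm from the hinge line. Free space below it down to the bench, 110 mm; bare wall behind.
- catch (a joint): Catch angle, rad, about the vertical, anticlockwise from above positive; 0: tongue points straight at the lid. Starts locked within 0.2 of 0. One way (hidden, differs from box to box) it meets a hard stop about 0.4 to 0.5 from 0; the other way it turns to a stop at 1.6. The tongue is clear of the lid beyond 1.15. Stays where left (friction 0.12 N m); resistance of 0.7 N m or more means a stop.
- catch_grip (a point): Point to grip, on the catch's axis, 148 mm above the bench, at x = -125, y = +90 mm of the toolbox. The T-handle is a dark bar 70 mm long, 14 thick, from 129 to 164 mm above the bench, along this point's x axis. Below it the steel tongue, 16 mm wide, 119 to 129 mm above the bench, reaches 45 mm from the axis along this point's +x, over the lid's lip.
- grinder: Bystander: red air die grinder lying flat, 180 mm long, 42 mm high. Origin near its middle, underneath.
- impact: Bystander: red air impact wrench lying on its side, 160 mm long with a 130 mm black handle, 64 mm high. Origin near its middle, underneath.
- screwdriver: Bystander: screwdriver lying across in front of the toolbox, about 200 mm long, under 35 mm high. Origin near its middle, underneath.
- wrench: Bystander: steel wrench lying beside the toolbox. Origin near its middle, underneath.
- dish: Bystander: round steel dish of sockets, 140 mm across, 30 mm high. Origin near its middle, underneath.
- canister: Bystander: red can standing upright, 84 mm across, 170 mm high. Origin near its middle, underneath.
- worklight: Bystander: black and green work light lying behind the toolbox, 120 by 66 mm, 54 mm high. Origin near its middle, underneath.

How it is judged:
By the outcome, as a careful person would: the job done as asked, in the order asked, and still so for the second after the job is handed in, with the robot touching nothing.
It also fails if it takes over 67 s, if anything falls off the work surface, if the arm or the gripper's body presses on something with over 40 N, if the wrist force passes 120 N, or if a joint passes its speed limit or range.

## Working session

There is one attempt and no reset: what is moved stays moved. The work goes in short steps, Python scripts to look and compute and a shell command to move; the robot and the scene stay as the last step left them, time stands still between calls to the robot, and variables do not carry over. Pictures are saved under pics/ and viewed, at most 10 in all, crops included, and the job is handed in when it is done.

```bash
mkdir -p pics; python3 - <<'E'
from plant import *
import cv2, numpy as np
s=sense(); print(s)
for n in ["top","scene"]:
    im,d=read_camera(n); cv2.imwrite(f"pics/{n}0.png",im); np.save(f"{n}_d.npy",d); c=calibration(n); print(n,c)
E
```

```text
{'t': 0.0, 'joints': array([-7.55612210e+01,  6.67239349e+00,  8.26369859e+01, -2.16161242e-03,
        9.07561951e+01, -2.16426096e+00]), 'qvel': array([-0.0184284 , -0.01029827, -0.04244631, -0.02028075, -0.07646423,
        0.07476594]), 'effort': array([-4.10025295e-04, -7.31988001e+01, -6.32490635e+01, -1.17658715e-04,
        6.36070632e-03,  4.80538847e-05]), 'eef_pos': array([ 0.19282209, -0.64666389,  0.23056911]), 'ee_rot': array([-1.79934391e+02, -3.16474886e-04,  1.66030125e+01]), 'wrist_force': array([-0.35111071,  0.66319397,  1.19395723]), 'torque': array([-0.01571705,  0.0189563 ,  0.00410159]), 'grasp_force': 0.0, 'width': 1.0015723314140932}
top {'camera_matrix': array([[481.81974214,   0.        , 317.7645232 ],
       [  0.        , 481.81974214, 196.02081074],
       [  0.        ,   0.        ,   1.        ]]), 'dist': array([-0.07324022,  0.        ,  0.        ,  0.        ,  0.        ]), 'extrinsics': array([[-0.01582334, -0.99981941, -0.01052438,  0.02928075],
       [-0.98800715,  0.01725156, -0.15344136,  0.60961253],
       [ 0.15359521,  0.0079702 , -0.98810171,  1.16778354],
       [ 0.        ,  0.        ,  0.        ,  1.        ]])}
scene {'camera_matrix': array([[380.13446192,   0.        , 319.71686048],
       [  0.        , 380.13446192, 197.21415826],
       [  0.        ,   0.        ,   1.        ]]), 'dist': array([0.03210459, 0.        , 0.        , 0.        , 0.        ]), 'extrinsics': array([[-0.80816683,  0.58891887, -0.00639798,  0.4461762 ],
       [ 0.51517398,  0.7016196 , -0.49226589, -0.26341318],
       [-0.28541573, -0.40112904, -0.87042137,  1.39641906],
       [ 0.        ,  0.        ,  0.        ,  1.        ]])}
```

View pics/top0.png

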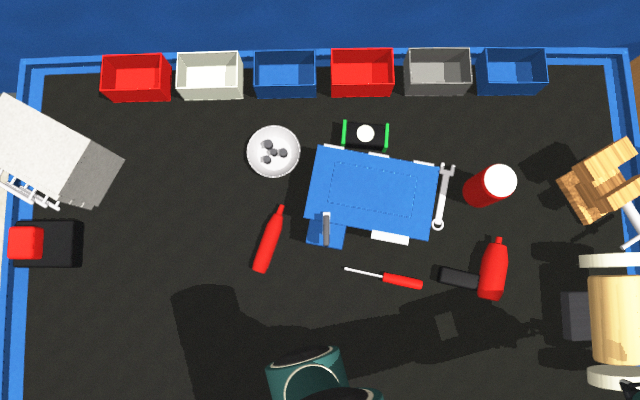

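View pics/scene0.png

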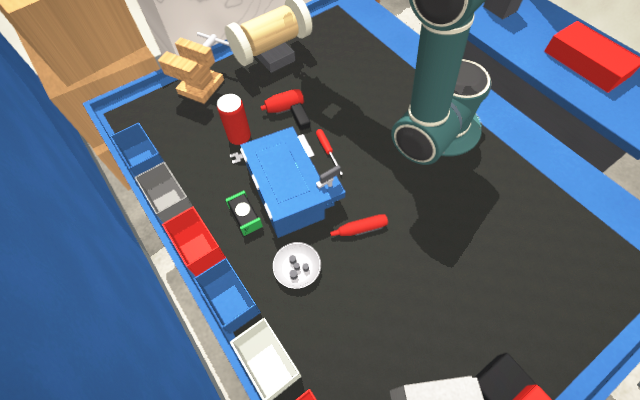

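The top view shows the toolbox with lid corners near (318,145), (440,165), (429,240) and (305,213). The T-handle is at (325,228), the tab at (390,237) and the screwdriver at (385,277). The scene view agrees.

```bash
cat > h.py <<'E'
import cv2, numpy as np
def pts(c,d,vu):
    v,u=vu
    p=cv2.undistortPoints(np.stack([u,v],1).astype(np.float64)[:,None],c["camera_matrix"],c["dist"])[:,0]
    z=d[v,u]; P=np.c_[p*z[:,None],z]; E=c["extrinsics"]
    return (P-E[:3,3])@E[:3,:3]
def ray(c,u,v,h):
    p=cv2.undistortPoints(np.array([[[u,v]]],float),c["camera_matrix"],c["dist"])[0,0]
    E=c["extrinsics"]; o=-E[:3,:3].T@E[:3,3]; r=E[:3,:3].T@np.r_[p,1]
    return o+r*(h-o[2])/r[2]
E
python3 - <<'E'
from plant import *
from h import *
c=calibration("top"); im=cv2.imread("pics/top0.png"); d=np.load("top_d.npy")
hsv=cv2.cvtColor(im,cv2.COLOR_BGR2HSV)
m=(cv2.inRange(hsv,(95,120,60),(125,255,255))>0)&(d>0)
m[:130]=0;m[260:]=0;m[:,:290]=0;m[:,455:]=0
vu=np.nonzero(m);P=pts(c,d,vu)
print(np.histogram(P[:,2],bins=np.arange(0,.2,.01)))
L=P[(abs(P[:,2]-.116)<.012)]
r=cv2.minAreaRect(L[:,:2].astype(np.float32)*1000);print(r,cv2.boxPoints(r), np.median(L[:,2]))
# handle: pixels above 0.15 near
vu=np.nonzero((d>0)); P=pts(c,d,vu); k=(P[:,2]>.13)&(P[:,2]<.19)&(abs(vu[1]-325)<25)&(abs(vu[0]-230)<25)
H=P[k];print(len(H),np.median(H[:,2]));r=cv2.minAreaRect(H[:,:2].astype(np.float32)*1000);print(r,cv2.boxPoints(r))
g=H[:,:2]-H[:,:2].mean(0);print(H.mean(0),np.linalg.svd(g)[2][0] if len(H)<3000 else 0)
for u,v in [(304,213),(440,165),(429,240),(318,145)]: print(ray(c,u,v,.116))
b=im[195:265,290:420];cv2.imwrite("pics/h0.png",cv2.resize(b,None,fx=6,fy=6,interpolation=cv2.INTER_CUBIC))
E
```

```text
(array([  70,    0,    0,    0,    0,    3,    6,    8,  402,  311,   28,
       8630,  573,    0,    0,    0,    0,    0,    0]), array([0.  , 0.01, 0.02, 0.03, 0.04, 0.05, 0.06, 0.07, 0.08, 0.09, 0.1 ,
       0.11, 0.12, 0.13, 0.14, 0.15, 0.16, 0.17, 0.18, 0.19]))
((607.2599487304688, -110.25682067871094), (300.9440612792969, 183.01832580566406), 78.212890625) [[ 486.94263  -238.8628  ]
 [ 666.1017   -276.24902 ]
 [ 727.5773     18.349152]
 [ 548.4182     55.735382]] 0.11627609662218882
188 0.162923715810976
((518.7830810546875, 0.5922269821166992), (13.980012893676758, 75.69261932373047), 88.92793273925781) [[480.8126    -5.688451]
 [556.49194   -7.104661]
 [556.75354    6.872905]
 [481.07422    8.289115]]
[0.51523646 0.00177984 0.1614894 ] [-0.99958576  0.02878044]
[0.55925278 0.05177721 0.116     ]
[ 0.6697349  -0.27679909  0.116     ]
[ 0.49023675 -0.24101016  0.116     ]
[0.72419021 0.01603411 0.116     ]
```

View pics/h0.png

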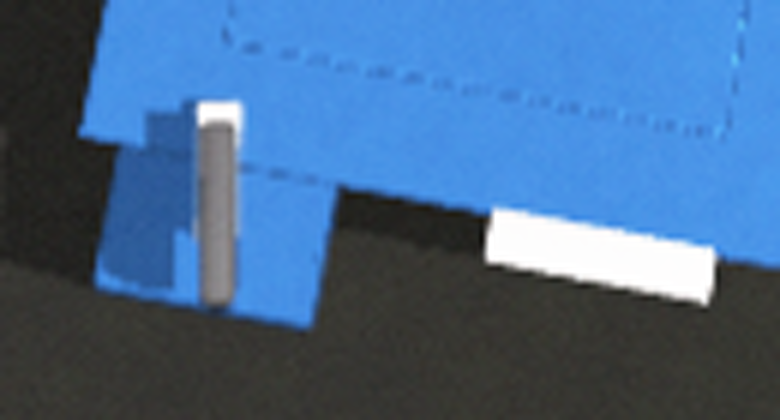

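```bash
python3 -c "
import plant;print([ (n,getattr(plant,n)) for n in dir(plant) if 'grip' in n.lower() or n.isupper()])"
python3 -m inch '[1,0.07,-0.075,-0.014,0, 1,0.137,-0.147,-0.014,0, 1,0.137,-0.147,-0.014,0, 1,0.137,-0.147,-0.014,0, 1,0.137,-0.147,-0.014,0, 1,0.137,-0.147,-0.014,0, 1,0.137,-0.147,-0.014,0, 1,0.137,-0.147,-0.014,0, 1,0.137,-0.147,-0.014,0, 1,0.137,-0.147,-0.014,0, 1,0.137,-0.147,-0.014,0, 1,0.137,-0.147,0,0, 1,0.07,-0.075,0,0, 1,0,0,0,0]'
python3 -m inch '[1,0,0,0,-0.11, 1,0,0,0,-0.11, 1,0,0,0,-0.11, 1,0,0,0,-0.11, 1,0,0,0,-0.11, 1,0,0,0,-0.11, 1,0,0,0,-0.11, 1,0,0,0,-0.11, 1,0,0,0,-0.11, 1,0,0,0,-0.11, 1,0,0,0,-0.11, 1,0,0,0,-0.11, 1,0,0,0,-0.11, 1,0,0,0,-0.11, 1,0,0,0,-0.11, 1,0,0,0,-0.11, 1,0,0,0,-0.045, 1,0,0,0,0]'
```

```text
[('grip_point_offset', -0.0187)]
t: 1.85
eef_pos: [0.5153, 0.0041, 0.2769]
ee_rot: [-180.0, 0.1, 16.8]
wrist_force: [-0.5, 0.4, 1.0]
width: 1.0
grasp_force: 0.0
t: 4.1
eef_pos: [0.5146, 0.0016, 0.2774]
ee_rot: [-180.0, -0.0, 179.0]
wrist_force: [0.1, -1.0, 0.3]
width: 1.0
grasp_force: 0.0
```

```bash
python3 - <<'E'
from plant import *
from h import *
c=calibration("wrist"); s=sense(); im,d=read_camera("wrist")
cv2.imwrite("pics/w0.png",im); print(s["joints"])
vu=np.nonzero(d>0);P=pts(c,d,vu)
k=(P[:,2]>.157)&(P[:,2]<.175)&(np.hypot(P[:,0]-.515,P[:,1])<.06)
H=P[k];r=cv2.minAreaRect(H[:,:2].astype(np.float32)*1000);print(len(H),r,H.mean(0))
E
```

```text
[-2.65535863e+00 -1.40208118e+01  9.80531461e+01 -7.31333562e-03
  9.59764959e+01 -9.16337976e+01]
1134 ((515.6558227539062, 0.15252113342285156), (13.8131685256958, 69.21827697753906), 88.5831527709961) [5.13837120e-01 3.76977246e-06 1.62720937e-01]
```

View pics/w0.png

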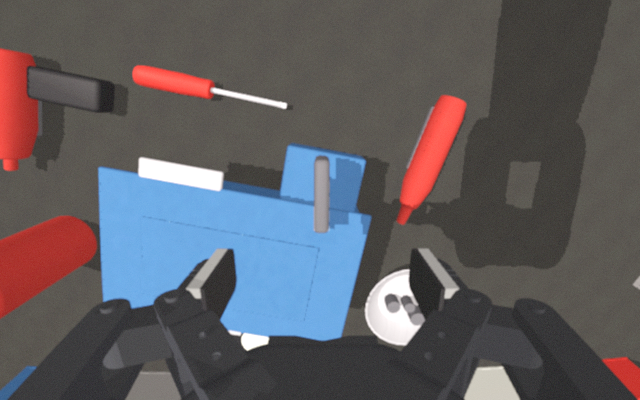

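The wrist view shows the handle at (321,195). It measures 69x14 mm, centred at (0.516, 0.000), with its top at 0.163 m, which matches the sizes given.

```bash
python3 -m inch '[1,-0.003,-0.005,0.1,0, 1,0,0,0.12,0, 1,0,0,0.12,0, 1,0,0,0.09,0, 1,0,0,0.06,0, 1,0,0,0,0, -1,0,0,0,0, -1,0,0,0,0, -1,0,0,0,0, -1,0,0,0,0, -1,0,0,0,0, -1,0,0,0,0]' 60; python3 -c "
from plant import *;s=sense();print(s['torque'],s['joints'])"
```

```text
t: 5.65
eef_pos: [0.5159, 0.0006, 0.1309]
ee_rot: [-180.0, 0.0, 179.0]
wrist_force: [-1.6, -2.8, 5.9]
width: 0.153
grasp_force: 59.0
[-0.37410611  0.24155277  0.06312661] [-2.75180979e+00 -1.09629271e+01  1.09092866e+02 -1.65581790e-02
  8.18431154e+01 -9.17978177e+01]
```

```bash
for i in 1; do python3 -m inch '[-1,0,0,0,-0.035, -1,0,0,0,-0.035, -1,0,0,0,-0.035, -1,0,0,0,-0.03, -1,0,0,0,0]'; python3 -c "
from plant import *;s=sense();print(s['torque'])"; done; python3 -m inch '[-1,0,0,0,-0.03, -1,0,0,0,-0.03,-1,0,0,0,0]'; python3 -c "
from plant import *;s=sense();print(s['torque'])"
```

```text
t: 6.28
eef_pos: [0.5159, 0.0006, 0.1309]
ee_rot: [-180.0, 0.0, -168.8]
wrist_force: [-2.3, -3.3, 5.3]
width: 0.157
grasp_force: 59.0
[-0.48465769  0.27348611  0.09099412]
t: 6.65
eef_pos: [0.5159, 0.0005, 0.131]
ee_rot: [-180.0, 0.0, -163.4]
wrist_force: [-1.8, -4.3, 5.3]
width: 0.161
grasp_force: 59.0
[-0.57256714  0.29001775  0.11750152]
```

```bash
python3 -m inch '[-1,0,0,0,-0.025, -1,0,0,0,-0.025,-1,0,0,0,0]'; python3 -c "
from plant import *;s=sense();print(s['torque'])"
```

```text
t: 7.02
eef_pos: [0.5159, 0.0005, 0.1309]
ee_rot: [-180.0, 0.0, -158.9]
wrist_force: [-1.3, -4.1, 5.2]
width: 0.156
grasp_force: 59.0
[-0.619182    0.23537484  0.07586467]
```

```bash
python3 - <<'E'
from plant import *
from h import *
im,d=read_camera("wrist"); cv2.imwrite("pics/w1.png",im)
E
```

```text
(no output)
```

View pics/w1.png

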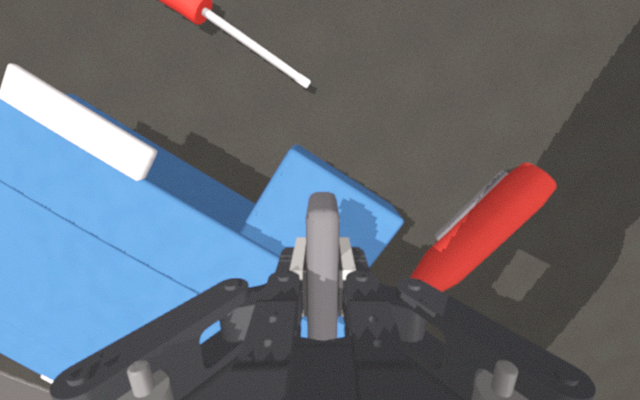

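The handle at (322,260) stays aligned with the pads, and the catch is at about 0.57 rad with only friction torque. It opens to the left, so I carry on that way.

```bash
python3 -m inch '[-1,0,0,0,-0.06, -1,0,0,0,-0.06,-1,0,0,0,-0.06,-1,0,0,0,-0.06,-1,0,0,0,-0.06,-1,0,0,0,-0.06,-1,0,0,0,-0.06,-1,0,0,0,-0.06,-1,0,0,0,-0.06,-1,0,0,0,0]'; python3 -c "
from plant import *;s=sense();print(s['torque'],s['joints'])"
```

```text
t: 8.32
eef_pos: [0.5162, 0.0002, 0.131]
ee_rot: [-179.9, -0.0, -110.2]
wrist_force: [1.8, -6.5, 4.7]
width: 0.155
grasp_force: 58.8
[-0.9182655  -0.13266426  0.12365277] [-2.76969395e+00 -1.09553221e+01  1.09082007e+02 -6.32446185e-02
  8.18039617e+01 -1.62535490e+02]
```

```bash
python3 -m inch '[-0.2,0,0,0,0, -0.2,0,0,0,0, -0.2,0,0,-0.1,0, -0.2,0,0,-0.15,0, -0.2,0,0,-0.15,0, -0.2,0,0,-0.05,0, -0.2,0,0,0,0.1, -0.2,0,0,0,0.1, -0.2,0,0,0,0.1, -0.2,0,0,0,0.1, -0.2,0,0,0,0.1, -1,0,0,0,0.1, -1,0,0,0,0.1, -1,0,0,0,0.1, -1,0,0,0,0.1, -1,0,0,0,0.007]'; python3 -m inch '[-1,0.032,-0.124,0,0,-1,0.032,-0.124,0,0,-1,0.032,-0.124,0,0,-1,0.032,-0.124,0,0,-1,0,0,0,0,-1,0,0,0,0]'; python3 - <<'E'
from plant import *
from h import *
im,d=read_camera("top");cv2.imwrite("pics/t2.png",im);c=calibration("top")
vu=np.nonzero(d>0);P=pts(c,d,vu);k=(P[:,2]>.14)&(P[:,2]<.18)&(np.hypot(P[:,0]-.515,P[:,1])<.05)
H=P[k];print(len(H),cv2.minAreaRect(H[:,:2].astype(np.float32)*1000) if len(H) else 0)
print(ray(c,370.8,238.7,.113),ray(c,408.3,245.5,.113))
s=sense();print(s["torque"])
im,d=read_camera("wrist");cv2.imwrite("pics/w2.png",im);c=calibration("wrist")
w=(im.min(2)>190)&(d>0);vu=np.nonzero(w);P=pts(c,d,vu);k=(abs(P[:,2]-.116)<.01);H=P[k];print(len(H),cv2.minAreaRect(H[:,:2].astype(np.float32)*1000) if len(H) else 0)
E
```

```text
t: 10.32
eef_pos: [0.5156, 0.0009, 0.2647]
ee_rot: [-180.0, -0.1, 168.1]
wrist_force: [0.3, -0.5, -0.0]
width: -0.002
grasp_force: 0.0
t: 11.08
eef_pos: [0.4475, -0.1367, 0.2652]
ee_rot: [180.0, -0.0, 168.2]
wrist_force: [-0.5, 1.0, 1.6]
width: -0.003
grasp_force: 0.0
198 ((513.7710571289062, 1.8850936889648438), (68.5304183959961, 14.216163635253906), 69.85164642333984)
[ 0.49604657 -0.1045057   0.113     ] [ 0.47845723 -0.19220391  0.113     ]
[-0.001423    0.08362555  0.02473042]
1449 ((534.9495239257812, -86.73265075683594), (315.79913330078125, 125.45023345947266), 66.2250747680664)
```

View pics/w2.png

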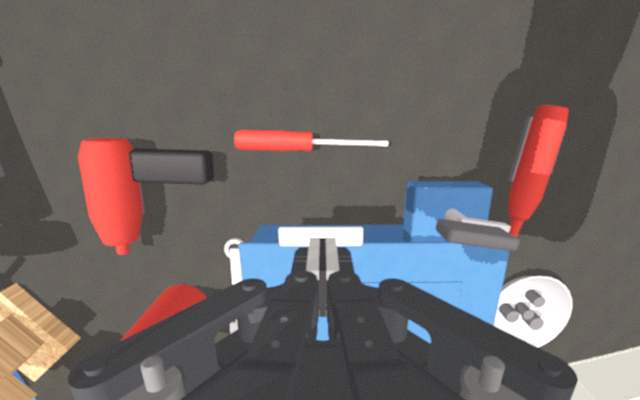

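The wrist view shows the tab at (321,237) centred under the fingers. The handle at (478,232) measures 1.42 rad, so the tongue is clear of the lid.

```bash
python3 -m inch '[-1,0,0,0.12,0,-1,0,0,0.16,0,-1,0,0,0.16,0,-1,0,0,0.12,0,-1,0,0,0,0,-1,-0.04,0,0,0,-1,-0.03,0,0,0,-1,-0.01,0,0,0,-1,0,0,0,0]'; for i in 1 ; do python3 -m inch '[-1,-0.007,0,0,0,-1,-0.007,0,0,0]';python3 -m inch '[-1,-0.007,0,0,0,-1,0,0,0,0]'; done
```

```text
t: 12.3
eef_pos: [0.4712, -0.1419, 0.0978]
ee_rot: [-180.0, 0.0, 168.1]
wrist_force: [0.3, -0.8, -0.7]
width: -0.0
grasp_force: 0.0
t: 12.55
eef_pos: [0.4751, -0.1427, 0.0976]
ee_rot: [-180.0, 0.0, 168.1]
wrist_force: [0.0, 0.0, 0.2]
width: 0.002
grasp_force: 0.0
t: 12.8
eef_pos: [0.4772, -0.1431, 0.0975]
ee_rot: [180.0, -0.0, 168.1]
wrist_force: [0.1, 0.5, -0.3]
width: -0.004
grasp_force: 0.0
```

```bash
for i in 1 ; do python3 -m inch '[-1,-0.005,0,0,0,-1,0,0,0,0]';python3 -m inch '[-1,-0.005,0,0,0,-1,0,0,0,0]';python3 -m inch '[-1,-0.005,0,0,0,-1,0,0,0,0]'; done
```

```text
t: 13.05
eef_pos: [0.4786, -0.1434, 0.0975]
ee_rot: [180.0, -0.0, 168.1]
wrist_force: [-0.4, 0.3, 0.4]
width: -0.001
grasp_force: 0.0
t: 13.3
eef_pos: [0.4801, -0.1438, 0.0975]
ee_rot: [-180.0, 0.0, 168.1]
wrist_force: [0.6, -0.2, 0.6]
width: -0.005
grasp_force: 0.0
t: 13.55
eef_pos: [0.4804, -0.1438, 0.0974]
ee_rot: [180.0, -0.2, 168.1]
wrist_force: [-14.1, 3.0, 6.2]
width: -0.002
grasp_force: 7.0
```

```bash
python3 -m inch '[-1,-0.003,0,0,0,-1,0,0,-0.01,0,-1,0,0,-0.01,0,-1,0,0,-0.01,0,-1,0,0,0,0]'; python3 -m inch '[-1,-0.001,0,-0.01,0,-1,-0.001,0,-0.01,0,-1,0,0,0,0]'
```

```text
t: 14.18
eef_pos: [0.4806, -0.1438, 0.1054]
ee_rot: [180.0, -0.3, 168.1]
wrist_force: [-13.8, 1.7, -2.5]
width: 0.005
grasp_force: 6.8
t: 14.55
eef_pos: [0.481, -0.1439, 0.1113]
ee_rot: [180.0, -0.3, 168.1]
wrist_force: [-14.8, 3.0, -0.7]
width: -0.002
grasp_force: 7.8
```

```bash
cat > lid.py <<'E'
from plant import *
from h import *
def tilt(cam="top"):
    im,d=read_camera(cam);c=calibration(cam)
    hsv=cv2.cvtColor(im,cv2.COLOR_BGR2HSV)
    vu=np.nonzero((cv2.inRange(hsv,(95,100,40),(125,255,255))>0)&(d>0));P=pts(c,d,vu)-[.618,-.1125,0]
    a=np.radians(-11.8);x=P[:,0]*np.cos(a)+P[:,1]*np.sin(a);y=-P[:,0]*np.sin(a)+P[:,1]*np.cos(a)
    k=(x>-.11)&(x<.07)&(abs(y)<.14)&(P[:,2]>.1)
    ang=np.degrees(np.arctan2(P[k,2]-.116,.08-x[k]));print(cam,k.sum(),"lid deg",np.median(ang),np.percentile(ang,[10,90]),"t",sense()["t"])
    return im
if __name__=="__main__": tilt("top")
E
python3 lid.py
```

```text
top 6616 lid deg 4.263604542237799 [1.44953109 7.34088548] t 14.6
```

```bash
python3 -m inch '[-1,-0.002,0,-0.023,0,-1,-0.003,0,-0.023,0,-1,-0.004,0,-0.023,0,-1,-0.004,0,-0.023,0,-1,-0.005,0,-0.023,0,-1,-0.006,0,-0.022,0,-1,0,0,0,0]'; python3 lid.py;  python3 -m inch '[-1,-0.007,0,-0.022,0,-1,-0.008,0,-0.022,0,-1,-0.010,0,-0.027,0,-1,-0.012,0,-0.027,0,-1,0,0,0,0]'; python3 lid.py
```

```text
t: 15.48
eef_pos: [0.4887, -0.1455, 0.1534]
ee_rot: [180.0, -0.2, 168.1]
wrist_force: [-14.9, 2.8, 1.2]
width: -0.001
grasp_force: 7.6
top 5966 lid deg 16.676901555149307 [14.39268432 19.62102878] t 15.525
t: 16.15
eef_pos: [0.5, -0.1479, 0.1834]
ee_rot: [180.0, -0.2, 168.1]
wrist_force: [-13.3, 3.7, 3.1]
width: -0.001
grasp_force: 7.1
top 5263 lid deg 26.02771339282152 [23.75168164 29.09734721] t 16.2
```

```bash
python3 -m inch '[-1,-0.011,0,-0.02,0,-1,-0.011,0,-0.02,0,-1,-0.015,0,-0.025,0,-1,-0.016,0,-0.024,0,-1,-0.017,0,-0.023,0,-1,-0.018,0,-0.023,0,-1,-0.019,0,-0.022,0,-1,-0.02,0,-0.021,0,-1,-0.021,0,-0.02,0,-1,-0.022,0,-0.019,0,-1,0,0,0,0]'; python3 lid.py
```

```text
t: 17.58
eef_pos: [0.5508, -0.1586, 0.249]
ee_rot: [-180.0, -0.0, 168.1]
wrist_force: [-7.3, 1.7, 5.2]
width: 0.002
grasp_force: 3.6
top 2597 lid deg 51.235295512756636 [49.01141934 54.51639748] t 17.625
```

```bash
python3 -m inch '[-1,-0.023,0,-0.018,0,-1,-0.023,0,-0.017,0,-1,-0.024,0,-0.016,0,-1,-0.025,0,-0.015,0,-1,-0.026,0,-0.014,0,-1,-0.026,0,-0.013,0,-1,-0.027,0,-0.011,0,-1,-0.027,0,-0.011,0,-1,-0.027,0,-0.009,0,-1,-0.028,0,-0.009,0,-1,0,0,0,0]'; python3 lid.py
```

```text
t: 19.0
eef_pos: [0.6264, -0.1747, 0.2878]
ee_rot: [-180.0, -0.0, 168.1]
wrist_force: [-0.1, 0.9, -0.5]
width: 0.0
grasp_force: 0.4
top 444 lid deg 72.58811626101212 [-2.87682968 76.77713187] t 19.05
```

```bash
python3 -m inch '[-1,-0.02,0,-0.006,0,-1,-0.02,0,-0.005,0,-1,-0.02,0,-0.004,0,-1,-0.02,0,-0.003,0,-1,-0.02,0,-0.002,0,-1,-0.02,0,-0.001,0,-1,-0.016,0,0,0,-1,-0.012,0,0,0,-1,-0.01,0,0,0,-1,-0.01,0,0,0]'; python3 -m inch '[-1,-0.01,0,0,0,-1,-0.01,0,0,0,-1,-0.01,0,0,0,-1,-0.01,0,0,0,-1,-0.01,0,0,0]'; python3 - <<'E'
from plant import *
from h import *
im,d=read_camera("scene");cv2.imwrite("pics/s3.png",im)
E
```

```text
t: 20.3
eef_pos: [0.6754, -0.1849, 0.2943]
ee_rot: [180.0, 0.0, 168.1]
wrist_force: [0.4, 0.6, -0.1]
width: 0.004
grasp_force: 0.0
t: 20.92
eef_pos: [0.6901, -0.1881, 0.2943]
ee_rot: [180.0, -0.0, 168.1]
wrist_force: [-0.4, 1.0, -0.1]
width: -0.003
grasp_force: 0.0
```

View pics/s3.png

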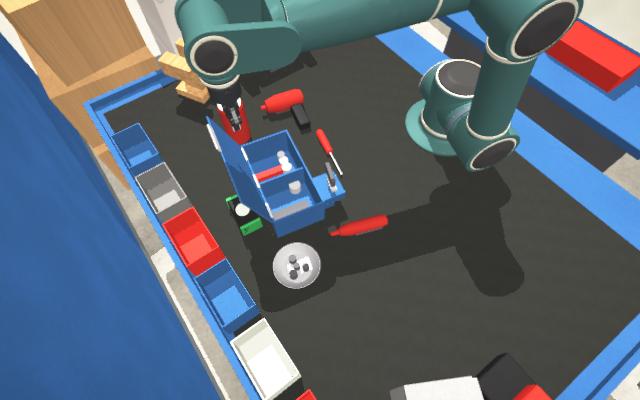

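The scene view shows the lid leaning back past upright at (228,165), with the inside of the box visible. I'll back away and measure the lid angle.

```bash
python3 -m inch '[-1,0.05,0,0,0,-1,0.15,0,-0.05,0,-1,0.15,0,-0.05,0,-1,0.15,0,0,0,-1,0.15,0,0,0,-1,0.05,0,0,0,-1,0,0,0,0,-1,0,0,0,0]'; python3 - <<'E'
from plant import *
from h import *
for rep in range(2):
  im,d=read_camera("scene");c=calibration("scene")
  hsv=cv2.cvtColor(im,cv2.COLOR_BGR2HSV)
  vu=np.nonzero((cv2.inRange(hsv,(95,80,30),(125,255,255))>0)&(d>0));P=pts(c,d,vu)-[.618,-.1125,0]
  a=np.radians(-11.8);x=P[:,0]*np.cos(a)+P[:,1]*np.sin(a);y=-P[:,0]*np.sin(a)+P[:,1]*np.cos(a)
  k=(x>.03)&(x<.2)&(abs(y)<.15)&(P[:,2]>.14)&(P[:,2]<.32)
  p=np.polyfit(P[k,2],x[k],1);print(k.sum(),"lid rad",np.pi/2+np.arctan(p[0]),P[k,2].max())
cv2.imwrite("pics/s4.png",im)
im,d=read_camera("top");c=calibration("top")
cv2.imwrite("pics/t4.png",im)
vu=np.nonzero(d>0);P=pts(c,d,vu);k=(P[:,2]>.145)&(P[:,2]<.18)&(np.hypot(P[:,0]-.515,P[:,1])<.05)
print(cv2.minAreaRect(P[k][:,:2].astype(np.float32)*1000))
E
```

```text
t: 21.98
eef_pos: [0.485, -0.1448, 0.3241]
ee_rot: [180.0, -0.0, 168.1]
wrist_force: [-0.5, -0.8, -0.2]
width: 0.003
grasp_force: 0.0
1605 lid rad 1.92260427819446 0.2849585140322532
1607 lid rad 1.9222466847544153 0.28323784134043056
((513.6312866210938, 1.8174781799316406), (68.32128143310547, 14.120999336242676), 69.64849853515625)
```

View pics/t4.png

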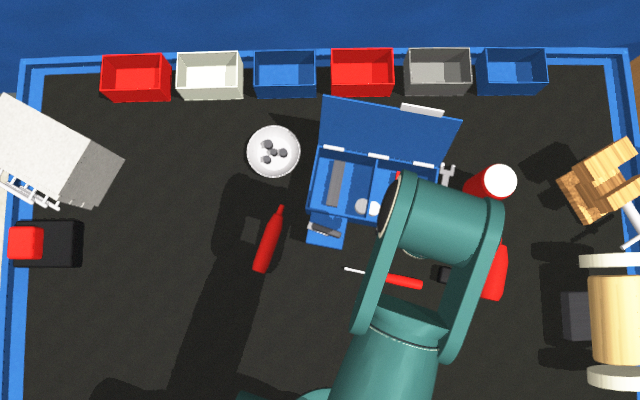

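The lid rests at 1.92 rad on its stop, the catch is at about 1.42 rad, and the bystanders in view have not moved. The robot is touching nothing.

```bash
python3 -c "
from plant import *
print(finish_job())"
```

```text
the job is handed in; nothing more can be done
None
```

The toolbox is open and the job is handed in: the catch opened to the left (about 1.42 rad), the lid lies back on its stop at 1.92 rad, none of the other tools appears to have moved, and it took about 22 s.

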